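# Sort the capped sampling tubes into the cartons of their length

## Task

Three steel sampling tubes with brass caps on both ends lie on the laboratory bench; lay each one in the open carton made for its length: the shortest tube in the shortest carton, the middle one in the middle carton, the longest in the longest. Each must end up lying flat on its carton's floor, lengthwise and roughly parallel to the long sides, set down and not dropped from a height. Leave the steel tube without caps, the two glass vials and the marker pen where they are.

Things in the scene. Friction and masses are not known exactly. Their poses are not given: they have to be found in the camera images.
- tube_short: the shortest of the three capped sampling tubes: bright steel tube 12.7 mm thick with a brass hexagon cap (22 mm across flats, 16 mm long) on each end, 80 mm long over the caps, 48 mm of bare steel between them. Lies on its side; grip it across the bare middle. Origin on the tube's axis at mid length, 11 mm above the bench while lying flat; local x along the axis. About 80 g.
- tube_medium: the middle-length of the three capped sampling tubes: bright steel tube 12.7 mm thick with a brass hexagon cap (22 mm across flats, 16 mm long) on each end, 112 mm long over the caps, 80 mm of bare steel between them. Lies on its side; grip it across the bare middle. Origin on the tube's axis at mid length, 11 mm above the bench while lying flat; local x along the axis. About 100 g.
- tube_long: the longest of the three capped sampling tubes: bright steel tube 12.7 mm thick with a brass hexagon cap (22 mm across flats, 16 mm long) on each end, 144 mm long over the caps, 112 mm of bare steel between them. Lies on its side; grip it across the bare middle. Origin on the tube's axis at mid length, 11 mm above the bench while lying flat; local x along the axis. About 120 g.
- carton_short: the shortest of three open shallow white cartons with brown card floor, fixed to the bench: inside 104 mm long (local x) by 84 mm wide (local y), walls and floor 3 mm thick, wall tops 12 mm above the bench, floor surface 3 mm above it. Origin at the centre of its underside, on the bench; z up.
- carton_medium: the middle-length of three open shallow white cartons with brown card floor, fixed to the bench: inside 136 mm long (local x) by 84 mm wide (local y), walls and floor 3 mm thick, wall tops 12 mm above the bench, floor surface 3 mm above it. Origin at the centre of its underside, on the bench; z up.
- carton_long: the longest of three open shallow white cartons with brown card floor, fixed to the bench: inside 168 mm long (local x) by 84 mm wide (local y), walls and floor 3 mm thick, wall tops 12 mm above the bench, floor surface 3 mm above it. Origin at the centre of its underside, on the bench; z up.
- tube_open: the open tube, to be left alone: plain steel tube without caps, 100 mm long, 12.7 mm thick, lying on the bench. Origin at mid length on its axis, 6 mm above the bench; local x along it.
- vial_left: glass vial with aluminium cap standing upright among the cartons, on the left as the robot sees it, to be left alone: 23 mm diameter, 46 mm high. Origin at the centre of its underside.
- vial_right: glass vial with aluminium cap standing upright among the cartons, on the right as the robot sees it, to be left alone: 23 mm diameter, 46 mm high. Origin at the centre of its underside.
- marker: white marker pen with blue cap lying on the bench, to be left alone: 135 mm long, 15 mm thick. Origin under its middle; local x along it.
Things that resemble listed ones, but are neither listed nor needed, are in the scene too. What is shaped like the tube_long but blue is not meant.

How it is judged:
By the outcome, as a careful person would: the job done as asked, in the order asked, and still so for the second after the job is handed in, with the robot touching nothing.
It also fails if it takes over 88 s, if anything falls off the work surface, if the arm or the gripper's body presses on something with over 40 N, if the wrist force passes 120 N, or if a joint passes its speed limit or range.

## Robot

A 7-joint arm with a two-finger parallel gripper is mounted at the origin on the work surface. World frame = base frame: x ahead of the robot, y to its left, z up, the work surface at z = 0. Lengths are in m, angles in rad, forces in N, time in s.
With the tool pointing down it reaches from about 0.4 to 0.875 m from the base axis. Payload 19.3 kg.
Tool frame: the origin (TCP) lies at the very end of the fingers, on their centre line; the grasp point (between the pads) lies 19 mm behind it; z points along the fingers, y is the line along which they close (so a half turn about z gives the same grasp; the last joint's range is limited). The gripper opens to 85 mm and grips with 20 to 120 N. Pads are 22 mm wide; open, the fingers measure 114 mm over their backs; the gripper's body (76 mm by 85 mm) begins 54 mm behind the grasp point. The pads swing forward as they close: fully open they stand 13 mm farther back than shut.
Start: joints at [1.223, 0.521, -0.036, 1.599, 0.021, 1.021, -0.113], TCP at [0.171, -0.601, 0.204] pointing down, gripper open.
Joint ranges: [-2.91, 2.91], [-0.3, 2.13], [-1.5, 1.42], [0.17, 2.43], [-1.26, 4.41], [0.16, 1.93], [-2.52, 2.52]. Speed limits (rad/s): [1.89, 1.89, 2.39, 2.39, 3.01, 3.01, 3.01].

## Interface

Orientations are given as [roll, pitch, yaw] about the fixed x, y, z axes, in that order (R = Rz(yaw) Ry(pitch) Rx(roll)).
In Python, from workcell import bot gives the robot as it stands.
- The arm moves only by the shell command python3 -m crank 'ROWS' [FORCE]. ROWS is a JSON object of lists of equal length, an entry for each row: "travel": the shift along the world's x, y, z in cm, a list of three; "turn": the turn, a rotation vector about the world's x, y, z in degrees, a list of three; "gripper": the closure, from 0 (fully open) to 1 (shut). A call has exactly 5 rows; each row is the pose to reach, as a shift and turn from the pose commanded when the call began; what a row does not reach only later rows make up. A row lasts 1/10 s, in which the tool goes at most 50 mm and 8.59 degrees, less where a joint would pass 70% of its speed; a pose out of reach is approached as far as the arm can. A call with a gripper value outside its range is refused whole. The fingers move at their own pace and stop on an object; FORCE is the grip in N (left out, the last holds). Time passes only in rows, so rows that repeat a pose let the fingers close, or fill a call up. It gives the time, the measured TCP pose, the force, the opening and the grip force at its end, in the units of the state.
- bot.observe(): the state, without advancing time (a new reading comes with each control period).
- bot.grab_frame(name): name is "scene" or "top"; returns a dict with "pixels" (480x640x3 uint8, red, green, blue), "fx", "fy", "cx", "cy" (pixels), "dist" ([k1, k2, p1, p2, k3] as OpenCV has them; the pictures are not rectified), "extrinsics" (4x4, takes a point from world to camera coordinates). Camera axes: x right, y down, z forward; pixel columns grow to the right and rows downward; lengths in m; the calibration is good to about 2 mm. A picture is of the moment at which its call begins. There is no depth.
- bot.job_done(): hands the job in; it is judged then, once.
The state is a dict: "clock": time; "qpos": joint angles; "qd": joint speeds; "joint_efforts": joint torques, N m; "position": TCP position; "tool_rot": TCP orientation; "force": force on the tool from outside, world axes, zero at the start; "moment": the same for the moment, N m; "grip_width": finger opening in m; "finger_force": force on a finger pad.
Only numpy, scipy, OpenCV 4.12 (cv2) and the standard library are available. Lean on these libraries where they do the work, as an engineer would, in place of code of your own. Each camera call takes 0.05 s, during which the arm holds its last target. There are 200 camera calls.

## Working session

There is one attempt and no reset: what is moved stays moved. The work goes in short steps, Python scripts to look and compute and a shell command to move; the robot and the scene stay as the last step left them, time stands still between calls to the robot, and variables do not carry over. Pictures are saved under pics/ and viewed, at most 14 in all, crops included, and the job is handed in when it is done.

```bash
ls; mkdir -p pics; python3 - <<'E'
from workcell import bot
import cv2,numpy as np,pickle
D={}
for n in("scene","top"):
    f=bot.grab_frame(n);D[n]=f
    cv2.imwrite(f"pics/{n}0.png",f["pixels"][...,::-1])
    print(n,f["fx"],f["fy"],f["cx"],f["cy"],f["dist"]);print(np.round(f["extrinsics"],4))
pickle.dump(D,open("f0.pkl","wb"))
print(bot.observe())
E
```

```text
pics
scene 572.8957524834043 572.8957524834043 321.5081421456778 231.21227013775456 [-0.03737002  0.          0.          0.          0.        ]
[[-0.0362  0.9993 -0.0041 -0.0792]
 [ 0.7924  0.0262 -0.6094 -0.3281]
 [-0.6089 -0.0253 -0.7928  1.378 ]
 [ 0.      0.      0.      1.    ]]
top 500.4772485541876 500.4772485541876 316.53278177043074 242.6008601965957 [-0.11146788  0.          0.          0.          0.        ]
[[-0.0072 -1.      0.0043  0.0848]
 [-0.9827  0.0063 -0.1853  0.4733]
 [ 0.1853 -0.0056 -0.9827  1.0616]
 [ 0.      0.      0.      1.    ]]
{'clock': 0.1, 'qpos': array([ 1.22275763,  0.5219673 , -0.03633094,  1.5999273 ,  0.02119781,
        1.02114829, -0.11282513]), 'qd': array([-7.17611800e-05, -3.48221566e-03, -5.18624403e-05, -1.24928331e-03,
        6.63759184e-04, -6.31562787e-04,  3.97146818e-04]), 'joint_efforts': array([ 3.22510161e-03, -9.28495789e+01,  1.98367506e+00, -3.70534122e+01,
        1.81309681e-02,  5.30697449e-03,  9.89782677e-06]), 'position': array([ 0.17129817, -0.60071622,  0.20328373]), 'tool_rot': array([-3.14052979e+00,  7.23816069e-05,  2.77804098e-01]), 'force': array([-0.32073608,  0.20622409, -0.08073169]), 'moment': array([ 0.00751612, -0.01674571, -0.02373677]), 'finger_force': 0.0, 'grip_width': 0.08504562834729346}
```

View pics/scene0.png

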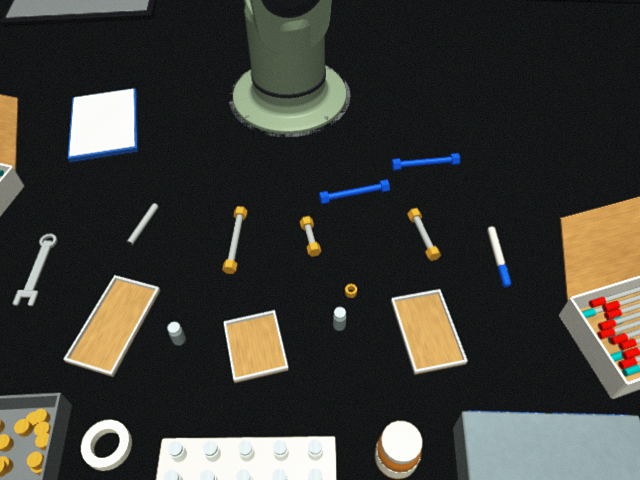

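View pics/top0.png

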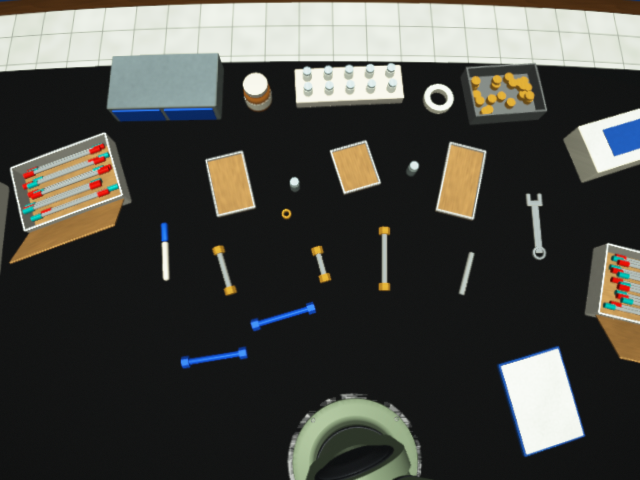

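The scene view faces the robot. Top-view pixels are:

| Length | Tube | Carton |
|---|---|---|
| Medium | (224,270) | (230,184) |
| Short | (321,264) | (355,167) |
| Long | (384,258) | (461,181) |

The other brass item is a lone ring at (286,213). The vials stand at (294,184) and (413,168).

```bash
cat > h.py <<'E'
import cv2,numpy as np
def ray(f,p):
    K=np.array([[f["fx"],0,f["cx"]],[0,f["fy"],f["cy"]],[0,0,1]])
    n=cv2.undistortPoints(np.float64(p).reshape(-1,1,2),K,np.float64(f["dist"])).reshape(-1,2)
    E=np.array(f["extrinsics"]);R=E[:3,:3];c=-R.T@E[:3,3]
    return c,np.c_[n,np.ones(len(n))]@R
def plane(f,p,z):
    c,d=ray(f,p);return c+d*((z-c[2])/d[:,2])[:,None]
def tri(f,p,g,q):
    out=[]
    c,d=ray(f,p);e,k=ray(g,q)
    for a,b in zip(d,k):
        s,t=np.linalg.lstsq(np.c_[a,-b],e-c,rcond=None)[0]
        out.append(np.r_[(c+s*a+e+t*b)/2,np.linalg.norm(c+s*a-e-t*b)])
    return np.array(out)
def masks(f):
    h=cv2.cvtColor(f["pixels"],cv2.COLOR_RGB2HSV)
    brass=cv2.inRange(h,(12,150,90),(28,255,255))
    card=cv2.inRange(h,(8,60,120),(25,175,255))
    return brass,card
def blobs(m,lo,hi):
    return [c for c in cv2.findContours(m,cv2.RETR_EXTERNAL,cv2.CHAIN_APPROX_NONE)[0] if lo<=cv2.contourArea(c)<=hi]
def cen(c):
    m=cv2.moments(c);return np.array([m["m10"],m["m01"]])/m["m00"]
E
python3 - <<'E'
import pickle;from h import *
np.set_printoptions(precision=4,suppress=True)
D=pickle.load(open("f0.pkl","rb"));s,t=D["scene"],D["top"]
for n,f in D.items():
    b,c=masks(f)
    print(n,"brass")
    for k in blobs(b,25,300):
        p=cen(k);w=plane(f,p,.011)[0]
        if .3<w[0]<.6 and abs(w[1])<.3:print(np.round(p,1),cv2.contourArea(k),w)
    print(n,"card")
    for k in blobs(c,900,9000):
        p=cen(k);w=plane(f,p,.003)[0]
        if .5<w[0]<.8 and abs(w[1])<.4:
            q=plane(f,k.reshape(-1,2),.003)[:,:2]
            r=cv2.minAreaRect(np.float32(q));print(np.round(p,1),w,[np.round(x,4) for x in r]);
            a=cv2.boxPoints(r);print("   ",a.round(3).tolist())
E
```

```text
scene brass
[350.5 290.2] 126.0 [0.5513 0.1514 0.011 ]
[229.3 266.4] 146.0 [ 0.5073 -0.0736  0.011 ]
[313.5 248.9] 140.0 [0.4621 0.0808 0.011 ]
[305.9 221.3] 96.5 [0.3957 0.0629 0.011 ]
[413.5 213.3] 90.5 [0.3684 0.2756 0.011 ]
[240.4 211. ] 93.0 [ 0.3738 -0.0692  0.011 ]
scene card
[254.8 345.4] [ 0.6619 -0.0104  0.003 ] [array([ 0.6598, -0.0108]), array([0.1006, 0.0837]), np.float64(16.5146)]
    [[0.6000000238418579, 0.014999999664723873], [0.6230000257492065, -0.06499999761581421], [0.7200000286102295, -0.03700000047683716], [0.6959999799728394, 0.04399999976158142]]
[428.  330.9] [0.6245 0.2861 0.003 ] [array([0.6209, 0.2856]), array([0.133 , 0.0825]), np.float64(13.5591)]
    [[0.546999990940094, 0.3100000023841858], [0.5659999847412109, 0.23000000417232513], [0.6949999928474426, 0.26100000739097595], [0.6759999990463257, 0.3409999907016754]]
[111.9 325. ] [ 0.6323 -0.2652  0.003 ] [array([ 0.6274, -0.2644]), array([0.0804, 0.1659]), np.float64(75.6392)]
    [[0.5370000004768372, -0.28299999237060547], [0.6980000138282776, -0.3240000009536743], [0.7179999947547913, -0.246000006
[... 496 characters left out ...]
28474426, 0.2290000021457672], [0.7009999752044678, 0.25999999046325684], [0.6809999942779541, 0.3409999907016754]]
[460.8 180.5] [ 0.6296 -0.2627  0.003 ] [array([ 0.6315, -0.2633]), array([0.0826, 0.1652]), np.float64(75.431)]
    [[0.5410000085830688, -0.28299999237060547], [0.7009999752044678, -0.3240000009536743], [0.722000002861023, -0.24400000274181366], [0.5619999766349792, -0.2029999941587448]]
[354.7 166.8] [ 0.6637 -0.0103  0.003 ] [array([ 0.6644, -0.0103]), array([0.1022, 0.0826]), np.float64(16.5435)]
    [[0.6039999723434448, 0.014999999664723873], [0.6269999742507935, -0.06400000303983688], [0.7250000238418579, -0.03500000014901161], [0.7020000219345093, 0.04399999976158142]]
```

```bash
python3 - <<'E'
import pickle;from h import *
np.set_printoptions(precision=4,suppress=True)
D=pickle.load(open("f0.pkl","rb"));s,t=D["scene"],D["top"]
P={}
for n,f in D.items():
    b,c=masks(f);L=[]
    for k in blobs(b,25,300):
        p=cen(k);w=plane(f,p,.011)[0]
        if .3<w[0]<.53 and abs(w[1])<.4:L.append((p,w))
    cs=[cen(k) for k in blobs(c,900,9000)]
    cs=[p for p in cs if .5<plane(f,p,.003)[0][0]<.8 and abs(plane(f,p,.003)[0][1])<.4]
    P[n]=L,cs
for p,w in P["scene"][0]:
    q,w2=min(P["top"][0],key=lambda a:np.linalg.norm(a[1]-w))
    print("cap",p.round(1),q.round(1),w[:2],w2[:2],"tri",tri(s,[p],t,[q])[0])
for p in P["scene"][1]:
    q=min(P["top"][1],key=lambda a:np.linalg.norm(plane(t,a,.003)-plane(s,p,.003)))
    print("carton",tri(s,[p],t,[q])[0])
W=[(w+min(P["top"][0],key=lambda a:np.linalg.norm(a[1]-w))[1])/2 for p,w in P["scene"][0]]
W=sorted(W,key=lambda w:w[1])
for i in(0,2,4):
    a,b=sorted(W[i:i+2],key=lambda w:w[0]);d=b-a
    print("tube",(a+b)[:2]/2,"sep",np.linalg.norm(d),"yaw deg",np.degrees(np.arctan2(d[1],d[0])))
E
```

```text
cap [229.3 266.4] [384. 230.] [ 0.5073 -0.0736] [ 0.5086 -0.0736] tri [ 0.5083 -0.0734  0.0124  0.0001]
cap [432.7 253. ] [217.9 249.1] [0.4643 0.3059] [0.4664 0.3062] tri [0.466  0.3056 0.0133 0.0003]
cap [313.5 248.9] [316.5 249.9] [0.4621 0.0808] [0.4632 0.0815] tri [0.463  0.0812 0.0123 0.0007]
cap [305.9 221.3] [324.4 277.4] [0.3957 0.0629] [0.4003 0.0643] tri [0.3998 0.0638 0.0161 0.0012]
cap [413.5 213.3] [229.8 290.1] [0.3684 0.2756] [0.3728 0.2769] tri [0.3723 0.2754 0.0159 0.0013]
cap [240.4 211. ] [384.  286.5] [ 0.3738 -0.0692] [ 0.3788 -0.0694] tri [ 0.3782 -0.0684  0.0164  0.0006]
carton [ 0.6629 -0.0101  0.0051  0.    ]
carton [0.6247 0.2853 0.0032 0.0015]
carton [ 0.6308 -0.265   0.0001  0.0027]
tube [ 0.4421 -0.0715] sep 0.13174524231271242 yaw deg -1.862017756402078
tube [0.4303 0.0724] sep 0.06698250340156264 yaw deg 15.196441284144738
tube [0.418  0.2911] sep 0.09936639268509198 yaw deg 17.476454852924732
```

```bash
python3 -m crank '{"travel":[[5,6,0],[10,12,0],[15,18,0],[20,24,0],[25,30,0]],"turn":[[0,0,-4],[0,0,-8],[0,0,-12],[0,0,-17.8],[0,0,-17.8]],"gripper":[0.3,0.3,0.3,0.3,0.3]}' 30
python3 -m crank '{"travel":[[0.5,5,0],[1,10,0],[1.5,15,0],[2,20,-2],[2.2,23,-4]],"turn":[[0,0,0],[0,0,0],[0,0,0],[0,0,0],[0,0,0]],"gripper":[0.3,0.3,0.3,0.3,0.3]}'
```

```text
clock: 0.6
position: [0.3323, -0.4072, 0.2037]
tool_rot: [-3.141, 0.0, -0.037]
force: [0.6, -0.6, 0.1]
grip_width: 0.0601
finger_force: 0.0
clock: 1.1
position: [0.3537, -0.1766, 0.1639]
tool_rot: [3.141, -0.002, -0.031]
force: [1.2, -0.4, -0.6]
grip_width: 0.0597
finger_force: 0.0
```

```bash
python3 -m crank '{"travel":[[3,3.5,0],[6,7,0],[8.9,10.5,-2],[8.9,10.5,-5],[8.9,10.5,-8]],"turn":[[0,0,0],[0,0,0],[0,0,0],[0,0,0],[0,0,0]],"gripper":[0.3,0.3,0.3,0.3,0.3]}'
python3 -m crank '{"travel":[[0,0,0],[0,0,0],[0,0,0],[0,0,0],[0,0,0]],"turn":[[0,0,0],[0,0,0],[0,0,0],[0,0,0],[0,0,0]],"gripper":[0.3,0.3,0.3,0.3,0.3]}'
python3 - <<'E'
from workcell import bot
import cv2
f=bot.grab_frame("scene")["pixels"][150:330,140:380]
cv2.imwrite("pics/a.png",cv2.resize(f[...,::-1],None,fx=3,fy=3))
E
```

```text
clock: 1.6
position: [0.4431, -0.0727, 0.0828]
tool_rot: [-3.141, -0.001, -0.03]
force: [0.7, -0.1, -0.9]
grip_width: 0.0597
finger_force: 0.0
clock: 2.1
position: [0.4429, -0.0742, 0.0847]
tool_rot: [3.141, -0.002, -0.033]
force: [0.4, 0.1, -0.0]
grip_width: 0.0598
finger_force: 0.0
```

View pics/a.png

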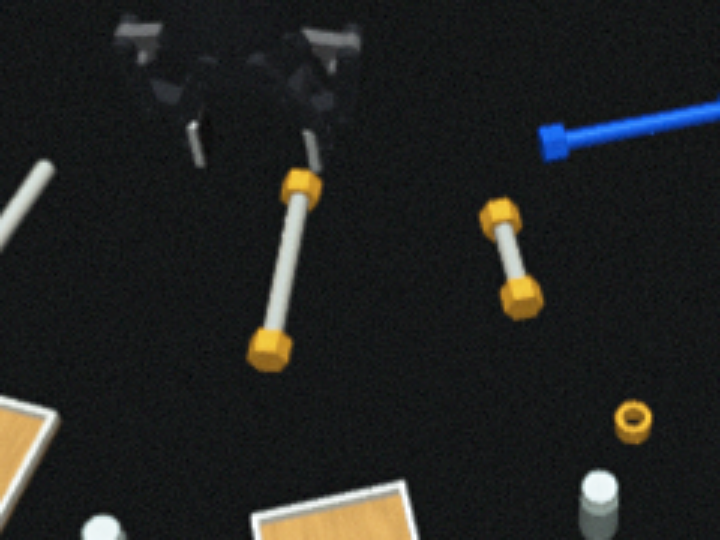

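The crop shows the open fingers' tips at about (206,205) and (245,207) in the full scene frame. I'll check this against the reported TCP.

```bash
python3 - <<'E'
import pickle;from h import *
D=pickle.load(open("f0.pkl","rb"));s=D["scene"]
for z in(.085,.095):print(plane(s,[[206,204.5],[245.5,206.5],[225.7,205.5]],z).round(3))
E
```

```text
[[ 0.421 -0.119  0.085]
 [ 0.424 -0.045  0.085]
 [ 0.422 -0.082  0.085]]
[[ 0.429 -0.116  0.095]
 [ 0.432 -0.043  0.095]
 [ 0.431 -0.079  0.095]]
```

```bash
python3 -m crank '{"travel":[[0,0.2,-1.5],[0,0.2,-3],[0,0.2,-4.5],[0,0.2,-6],[0,0.2,-6]],"turn":[[0,0,0],[0,0,0],[0,0,0],[0,0,0],[0,0,0]],"gripper":[0.3,0.3,0.3,0.3,0.3]}'
python3 -m crank '{"travel":[[0,0,-0.5],[0,0,-1],[0,0,-1.5],[0,0,-2],[0,0,-2]],"turn":[[0,0,0],[0,0,0],[0,0,0],[0,0,0],[0,0,0]],"gripper":[0.3,0.3,0.3,0.3,0.3]}'
python3 - <<'E'
from workcell import bot
import cv2
f=bot.grab_frame("scene")["pixels"][150:330,140:380]
cv2.imwrite("pics/b.png",cv2.resize(f[...,::-1],None,fx=3,fy=3))
E
```

```text
clock: 2.65
position: [0.4417, -0.0719, 0.0228]
tool_rot: [-3.141, 0.002, -0.033]
force: [-0.1, -0.3, -0.2]
grip_width: 0.0599
finger_force: 0.0
clock: 3.15
position: [0.4422, -0.072, 0.0033]
tool_rot: [-3.142, 0.001, -0.033]
force: [0.5, -0.9, -0.2]
grip_width: 0.0597
finger_force: 0.0
```

View pics/b.png

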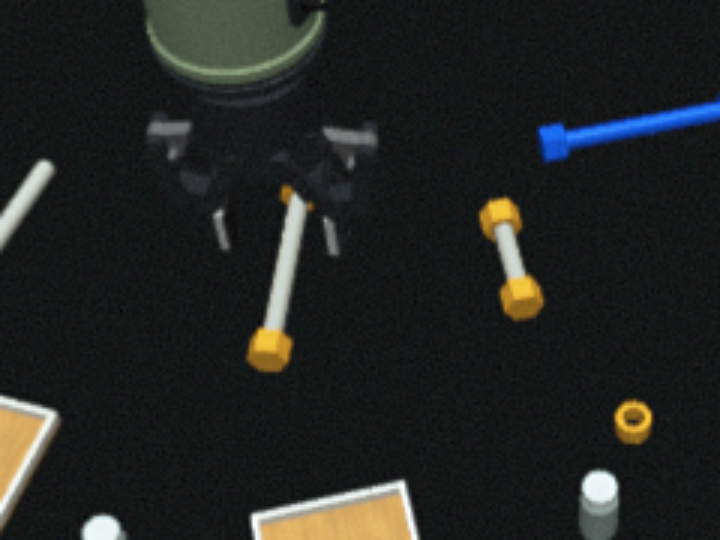

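Both fingers straddle the bare steel at about crop row 250, and the tube's middle is near row 269. Closing now.

```bash
python3 -m crank '{"travel":[[0,0,0],[0,0,0],[0,0,0],[0,0,0],[0,0,0]],"turn":[[0,0,0],[0,0,0],[0,0,0],[0,0,0],[0,0,0]],"gripper":[0.9,1,1,1,1]}' 50
python3 -m crank '{"travel":[[0,0,0],[0,0,0],[0,0,0],[0,0,1],[0,0,3]],"turn":[[0,0,0],[0,0,0],[0,0,0],[0,0,0],[0,0,0]],"gripper":[1,1,1,1,1]}'
python3 -m crank '{"travel":[[0,0,1.5],[0,0,3],[0,0,3],[0,0,3],[0,0,3]],"turn":[[0,0,0],[0,0,0],[0,0,0],[0,0,0],[0,0,0]],"gripper":[1,1,1,1,1]}'
python3 - <<'E'
from workcell import bot
import cv2
from h import *
s=bot.grab_frame("scene");t=bot.grab_frame("top")
a=s["pixels"][150:330,140:380];b=t["pixels"][170:350,270:510]
cv2.imwrite("pics/c.png",cv2.resize(np.vstack([a,b])[...,::-1],None,fx=1.65,fy=1.65))
for n,f in(("s",s),("t",t)):
    for k in blobs(masks(f)[0],25,300):
        p=cen(k);w=plane(f,p,.065)[0]
        if .3<w[0]<.55 and -.15<w[1]<.02:print(n,p.round(1),w.round(4))
E
```

```text
clock: 3.7
position: [0.4425, -0.072, 0.0039]
tool_rot: [-3.142, -0.0, -0.033]
force: [0.6, 0.0, 0.0]
grip_width: -0.0003
finger_force: 0.0
clock: 4.2
position: [0.4416, -0.0718, 0.0338]
tool_rot: [-3.142, 0.002, -0.033]
force: [-0.3, -0.3, -0.5]
grip_width: 0.0003
finger_force: 0.0
clock: 4.7
position: [0.4421, -0.072, 0.0635]
tool_rot: [-3.142, 0.001, -0.033]
force: [-0.1, 0.8, 0.2]
grip_width: -0.0001
finger_force: 0.0
s [229.3 266.4] [ 0.5435 -0.0617  0.065 ]
s [241. 211.] [ 0.4181 -0.0564  0.065 ]
t [384.  286.5] [ 0.3734 -0.0619  0.065 ]
```

View pics/c.png

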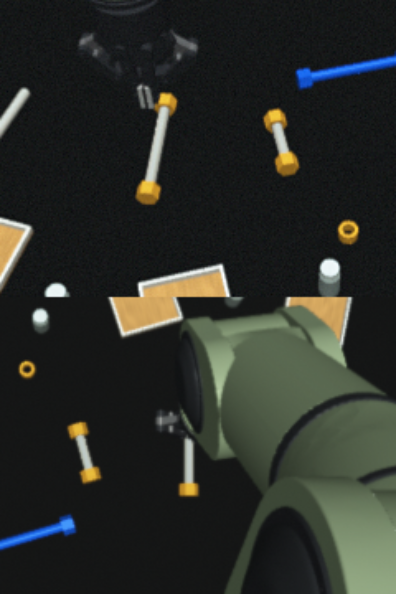

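The fingers closed on nothing (width 0) and the tube hasn't moved, so the actual tip differs from the reported TCP. Next I'll project the TCP and compare it with the visible closed tip.

```bash
cat >> h.py <<'E'
def proj(f,X):
    E=np.array(f["extrinsics"]);K=np.array([[f["fx"],0,f["cx"]],[0,f["fy"],f["cy"]],[0,0,1]])
    return cv2.projectPoints(np.float64(X).reshape(-1,1,3),cv2.Rodrigues(E[:3,:3])[0],E[:3,3],K,np.float64(f["dist"]))[0].reshape(-1,2)
E
python3 - <<'E'
from workcell import bot
from h import *
s=bot.grab_frame("scene");t=bot.grab_frame("top")
p=bot.observe()["position"];print(p)
im=[]
for f,(r,c) in((s,(180,180)),(t,(170,330))):
    q=proj(f,[p,p+[0,0,.03]]);print(q.round(1))
    a=cv2.convertScaleAbs(f["pixels"][r:r+90,c:c+100],alpha=2.0,beta=30);a=cv2.resize(a,None,fx=4,fy=4)
    for k in q:cv2.drawMarker(a,tuple(int(v) for v in (k-[c,r])*4),(255,0,0),cv2.MARKER_CROSS,12,1)
    im.append(a)
cv2.imwrite("pics/d.png",np.hstack(im)[...,::-1])
E
```

```text
[ 0.442122   -0.07188921  0.06336342]
[[231.2 221.4]
 [229.1 211. ]]
[[387.5 254.9]
 [389.6 252.6]]
```

View pics/d.png

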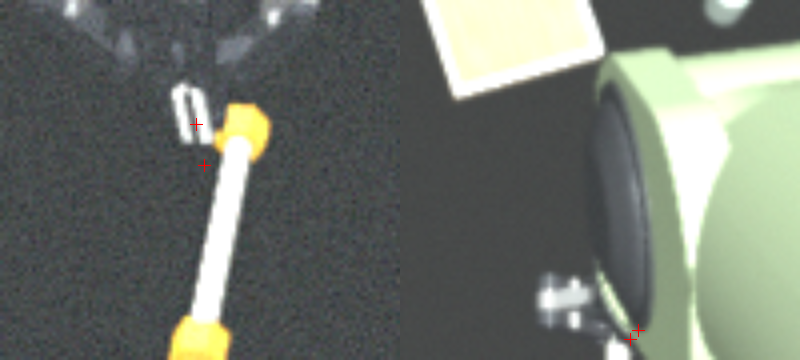

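Scene view: the closed tips end at about pixel (229.5,216), while the reported TCP projects to (231,221). The real tips are therefore clearly higher than reported, or shifted. A gentle closed-finger touch on empty bench beside the tube will settle it.

```bash
python3 -m crank '{"travel":[[0,-3,0],[0,-6,0],[0,-6,-2],[0,-6,-5],[0,-6,-6]],"turn":[[0,0,0],[0,0,0],[0,0,0],[0,0,0],[0,0,0]],"gripper":[1,1,1,1,1]}'
python3 -m crank '{"travel":[[0,0,-0.2],[0,0,-0.4],[0,0,-0.6],[0,0,-0.8],[0,0,-1]],"turn":[[0,0,0],[0,0,0],[0,0,0],[0,0,0],[0,0,0]],"gripper":[1,1,1,1,1]}'
python3 - <<'E'
from workcell import bot
from h import *
s=bot.grab_frame("scene");p=bot.observe()["position"];print(p)
q=proj(s,[p,p+[0,0,.03]]);r,c=190,150
a=cv2.resize(cv2.convertScaleAbs(s["pixels"][r:r+90,c:c+120],alpha=2,beta=30),None,fx=5,fy=5)
for k in q:cv2.drawMarker(a,tuple(int(v) for v in (k-[c,r])*5),(255,0,0),cv2.MARKER_CROSS,12,1)
cv2.imwrite("pics/e.png",a[...,::-1])
E
```

```text
clock: 5.4
position: [0.4412, -0.1318, 0.0018]
tool_rot: [-3.141, 0.003, -0.033]
force: [-0.2, -0.2, 0.7]
grip_width: 0.0002
finger_force: 0.0
clock: 5.9
position: [0.4428, -0.132, -0.0058]
tool_rot: [3.141, -0.001, -0.033]
force: [0.3, 0.1, 0.5]
grip_width: -0.0002
finger_force: 0.0
[ 0.4425413  -0.13198718 -0.00621869]
```

View pics/e.png

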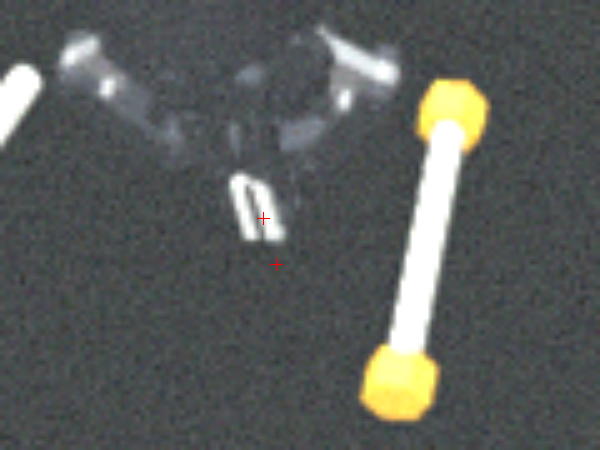

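No contact even at a reported z of -6 mm; the visible tips end about 5 px above the projected TCP. Continuing slowly.

```bash
for i in 1; do python3 -m crank '{"travel":[[0,0,-0.1],[0,0,-0.2],[0,0,-0.3],[0,0,-0.4],[0,0,-0.4]],"turn":[[0,0,0],[0,0,0],[0,0,0],[0,0,0],[0,0,0]],"gripper":[1,1,1,1,1]}'; done
```

```text
clock: 6.45
position: [0.4423, -0.132, -0.0103]
tool_rot: [-3.142, 0.0, -0.033]
force: [-0.6, 0.4, -0.2]
grip_width: -0.0
finger_force: 0.0
```

```bash
python3 -m crank '{"travel":[[0,0,-0.1],[0,0,-0.2],[0,0,-0.3],[0,0,-0.3],[0,0,-0.3]],"turn":[[0,0,0],[0,0,0],[0,0,0],[0,0,0],[0,0,0]],"gripper":[1,1,1,1,1]}'
```

```text
clock: 6.95
position: [0.4424, -0.132, -0.0132]
tool_rot: [-3.142, -0.0, -0.033]
force: [0.1, 0.8, 0.1]
grip_width: -0.0001
finger_force: 0.0
```

```bash
python3 -m crank '{"travel":[[0,0,-0.1],[0,0,-0.1],[0,0,-0.2],[0,0,-0.2],[0,0,-0.2]],"turn":[[0,0,0],[0,0,0],[0,0,0],[0,0,0],[0,0,0]],"gripper":[1,1,1,1,1]}'
```

```text
clock: 7.45
position: [0.4424, -0.132, -0.0152]
tool_rot: [-3.142, 0.0, -0.033]
force: [0.0, 0.5, 0.1]
grip_width: -0.0002
finger_force: 0.0
```

```bash
python3 -m crank '{"travel":[[0,0,-0.1],[0,0,-0.1],[0,0,-0.2],[0,0,-0.2],[0,0,-0.2]],"turn":[[0,0,0],[0,0,0],[0,0,0],[0,0,0],[0,0,0]],"gripper":[1,1,1,1,1]}'
```

```text
clock: 7.95
position: [0.4424, -0.132, -0.0172]
tool_rot: [-3.142, 0.0, -0.033]
force: [-0.0, -1.0, -0.4]
grip_width: 0.0002
finger_force: 0.0
```

```bash
python3 -m crank '{"travel":[[0,0,-0.1],[0,0,-0.1],[0,0,-0.2],[0,0,-0.2],[0,0,-0.2]],"turn":[[0,0,0],[0,0,0],[0,0,0],[0,0,0],[0,0,0]],"gripper":[1,1,1,1,1]}'
```

```text
clock: 8.45
position: [0.4424, -0.132, -0.0192]
tool_rot: [-3.142, 0.0, -0.033]
force: [-0.3, 0.1, 0.1]
grip_width: -0.0001
finger_force: 0.0
```

```bash
python3 -m crank '{"travel":[[0,0,-0.1],[0,0,-0.1],[0,0,-0.2],[0,0,-0.2],[0,0,-0.2]],"turn":[[0,0,0],[0,0,0],[0,0,0],[0,0,0],[0,0,0]],"gripper":[1,1,1,1,1]}'
python3 - <<'E'
from workcell import bot
from h import *
s=bot.grab_frame("scene");t=bot.grab_frame("top");p=bot.observe()["position"];print(p)
im=[]
for f,r,c in((s,190,150),(t,210,340)):
    q=proj(f,[p,p+[0,0,.03]])
    a=cv2.resize(cv2.convertScaleAbs(f["pixels"][r:r+110,c:c+100],alpha=2.5,beta=30),None,fx=4,fy=4)
    for k in q:cv2.drawMarker(a,tuple(int(v) for v in (k-[c,r])*4),(255,0,0),cv2.MARKER_CROSS,12,1)
    im.append(a);print(q)
cv2.imwrite("pics/g.png",np.hstack(im)[...,::-1])
E
```

```text
clock: 8.95
position: [0.4424, -0.132, -0.0212]
tool_rot: [-3.142, 0.0, -0.033]
force: [-0.3, 0.1, -0.6]
grip_width: 0.0003
finger_force: 0.0
[ 0.4424476  -0.13197226 -0.02120051]
[[206.48623814 247.40548422]
 [203.95239311 238.28948877]]
[[407.87104695 260.40599666]
 [410.28248688 258.42477239]]
```

View pics/g.png

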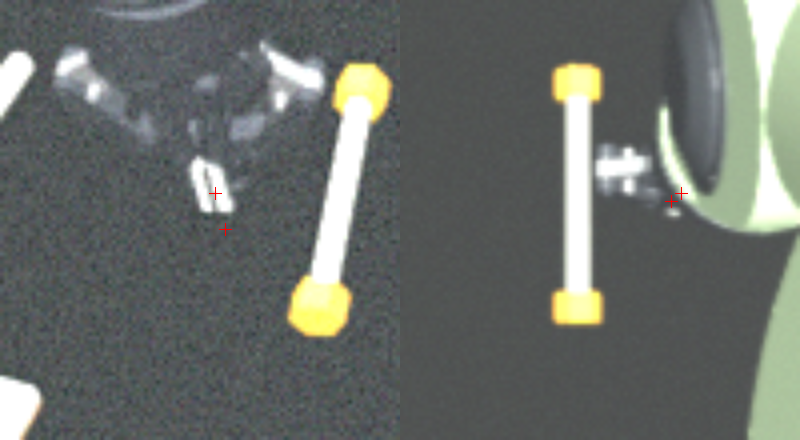

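Tips: scene about (204.2,243), top about (408.7,263). Triangulating.

```bash
python3 - <<'E'
import pickle;from h import *
D=pickle.load(open("f0.pkl","rb"));s,t=D["scene"],D["top"]
print(tri(s,[[204.2,243],[203.5,243]],t,[[408.7,263],[408.7,262]]).round(4))
for z in(0,.01,.02):print(plane(s,[[204.2,243]],z).round(4),plane(t,[[408.7,263]],z).round(4))
E
```

```text
[[ 0.4358 -0.1347 -0.0159  0.004 ]
 [ 0.4378 -0.1348 -0.0132  0.005 ]]
[[ 0.4473 -0.1322  0.    ]] [[ 0.4332 -0.1296  0.    ]]
[[ 0.4545 -0.1293  0.01  ]] [[ 0.4318 -0.1277  0.01  ]]
[[ 0.4618 -0.1265  0.02  ]] [[ 0.4303 -0.1258  0.02  ]]
```

Taking the front pad edge (x=.453) in the scene view and the back edge (x=.431) in the top view, both views put the tips about 9 mm up, i.e. about 30 mm above the reported TCP. Expect contact near a reported z of -30 mm.

```bash
python3 -m crank '{"travel":[[0,0,-0.1],[0,0,-0.2],[0,0,-0.3],[0,0,-0.4],[0,0,-0.4]],"turn":[[0,0,0],[0,0,0],[0,0,0],[0,0,0],[0,0,0]],"gripper":[1,1,1,1,1]}'
```

```text
clock: 9.55
position: [0.4423, -0.132, -0.0254]
tool_rot: [-3.142, 0.0, -0.033]
force: [-0.6, -0.9, -0.0]
grip_width: -0.0
finger_force: 0.0
```

```bash
python3 -m crank '{"travel":[[0,0,-0.1],[0,0,-0.1],[0,0,-0.2],[0,0,-0.2],[0,0,-0.2]],"turn":[[0,0,0],[0,0,0],[0,0,0],[0,0,0],[0,0,0]],"gripper":[1,1,1,1,1]}'
```

```text
clock: 10.05
position: [0.4424, -0.132, -0.0272]
tool_rot: [-3.142, 0.0, -0.033]
force: [-0.7, 0.4, -0.8]
grip_width: -0.0001
finger_force: 0.0
```

```bash
python3 -m crank '{"travel":[[0,0,-0.1],[0,0,-0.1],[0,0,-0.2],[0,0,-0.2],[0,0,-0.2]],"turn":[[0,0,0],[0,0,0],[0,0,0],[0,0,0],[0,0,0]],"gripper":[1,1,1,1,1]}'
```

```text
clock: 10.55
position: [0.4425, -0.1321, -0.0277]
tool_rot: [3.141, -0.001, -0.033]
force: [-9.9, 3.7, 54.0]
grip_width: 0.0
finger_force: 27.2
```

Contact at reported z ≈ -27.5 mm, so the tips sit 27.5 mm above the reported TCP. Backing off and redoing the grasp with a target of -24 mm.

```bash
python3 -m crank '{"travel":[[0,0,1],[0,0,3],[0,0,5],[0,0,7],[0,0,7]],"turn":[[0,0,0],[0,0,0],[0,0,0],[0,0,0],[0,0,0]],"gripper":[1,1,0.3,0.3,0.3]}'
python3 -m crank '{"travel":[[0,3,0],[0,6,0],[0,6,0],[0,6,0],[0,6,0]],"turn":[[0,0,0],[0,0,0],[0,0,0],[0,0,0],[0,0,0]],"gripper":[0.3,0.3,0.3,0.3,0.3]}'
```

```text
clock: 11.05
position: [0.4436, -0.1324, 0.0428]
tool_rot: [3.141, -0.003, -0.033]
force: [-0.3, -0.1, -0.2]
grip_width: 0.0428
finger_force: 0.0
clock: 11.55
position: [0.4423, -0.0727, 0.0405]
tool_rot: [3.141, 0.0, -0.034]
force: [-0.7, 0.8, -0.1]
grip_width: 0.0599
finger_force: 0.0
```

```bash
python3 -m crank '{"travel":[[0,0.1,-1.5],[0,0.1,-3],[0,0.1,-4.5],[0,0.1,-5.5],[0,0.1,-5.9]],"turn":[[0,0,0],[0,0,0],[0,0,0],[0,0,0],[0,0,0]],"gripper":[0.3,0.3,0.3,0.3,0.3]}'
python3 -m crank '{"travel":[[0,0,-0.3],[0,0,-0.5],[0,0,-0.5],[0,0,-0.5],[0,0,-0.5]],"turn":[[0,0,0],[0,0,0],[0,0,0],[0,0,0],[0,0,0]],"gripper":[0.3,0.3,0.6,0.8,1]}' 50
python3 -m crank '{"travel":[[0,0,0],[0,0,0],[0,0,0],[0,0,0],[0,0,0]],"turn":[[0,0,0],[0,0,0],[0,0,0],[0,0,0],[0,0,0]],"gripper":[1,1,1,1,1]}'
```

```text
clock: 12.05
position: [0.4419, -0.0715, -0.0191]
tool_rot: [3.141, 0.001, -0.034]
force: [-0.5, -0.2, 0.6]
grip_width: 0.0597
finger_force: 0.0
clock: 12.55
position: [0.4426, -0.071, -0.0229]
tool_rot: [-3.142, -0.001, -0.033]
force: [0.1, 0.5, 0.2]
grip_width: 0.0165
finger_force: 0.3
clock: 13.05
position: [0.4426, -0.0711, -0.0229]
tool_rot: [3.142, -0.001, -0.033]
force: [-1.9, -0.0, 5.6]
grip_width: 0.0102
finger_force: 48.8
```

Width 10.2 mm is less than the tube's 12.7 mm, so the pads seem to catch it above its axis. Reopening and going 2.5 mm deeper.

```bash
python3 -m crank '{"travel":[[0,0,0],[0,0,0],[0,0,0],[0,0,-0.1],[0,0,-0.25]],"turn":[[0,0,0],[0,0,0],[0,0,0],[0,0,0],[0,0,0]],"gripper":[0.6,0.6,0.6,0.6,0.6]}'
python3 -m crank '{"travel":[[0,0,0],[0,0,0],[0,0,0],[0,0,0],[0,0,0]],"turn":[[0,0,0],[0,0,0],[0,0,0],[0,0,0],[0,0,0]],"gripper":[0.8,1,1,1,1]}' 50
python3 -m crank '{"travel":[[0,0,0],[0,0,0],[0,0,0],[0,0,0],[0,0,0]],"turn":[[0,0,0],[0,0,0],[0,0,0],[0,0,0],[0,0,0]],"gripper":[1,1,1,1,1]}'
```

```text
clock: 13.55
position: [0.4424, -0.071, -0.0258]
tool_rot: [-3.142, -0.0, -0.033]
force: [0.3, -0.3, 0.2]
grip_width: 0.0339
finger_force: 0.0
clock: 14.05
position: [0.4423, -0.071, -0.0257]
tool_rot: [-3.142, 0.0, -0.033]
force: [-1.6, 0.1, 2.9]
grip_width: 0.0107
finger_force: 48.8
clock: 14.55
position: [0.4423, -0.071, -0.0257]
tool_rot: [-3.142, 0.0, -0.033]
force: [-2.1, 1.3, 5.4]
grip_width: 0.0108
finger_force: 48.8
```

```bash
python3 -m crank '{"travel":[[0,0,0.5],[0,0,1],[0,0,2],[0,0,3],[0,0,4]],"turn":[[0,0,0],[0,0,0],[0,0,0],[0,0,0],[0,0,0]],"gripper":[1,1,1,1,1]}'
python3 -m crank '{"travel":[[0,0,1],[0,0,3],[0,0,5],[0,0,5],[0,0,5]],"turn":[[0,0,0],[0,0,0],[0,0,0],[0,0,0],[0,0,0]],"gripper":[1,1,1,1,1]}'
python3 - <<'E'
from workcell import bot
from h import *
s=bot.grab_frame("scene")
a=s["pixels"][140:340,120:380]
cv2.imwrite("pics/i.png",cv2.resize(a[...,::-1],None,fx=2.5,fy=2.5))
for k in blobs(masks(s)[0],25,400):
    p=cen(k);w=plane(s,p,.09)[0]
    if .3<w[0]<.6 and -.15<w[1]<.03:print(p.round(1),w.round(4))
E
```

```text
clock: 15.05
position: [0.4426, -0.071, 0.0154]
tool_rot: [3.142, -0.001, -0.033]
force: [0.3, -0.9, -2.0]
grip_width: 0.0104
finger_force: 48.8
clock: 15.55
position: [0.4427, -0.0711, 0.0648]
tool_rot: [3.142, -0.001, -0.033]
force: [0.5, 0.2, -0.9]
grip_width: 0.0108
finger_force: 48.8
[223.4 237.1] [ 0.4988 -0.0748  0.09  ]
```

View pics/i.png

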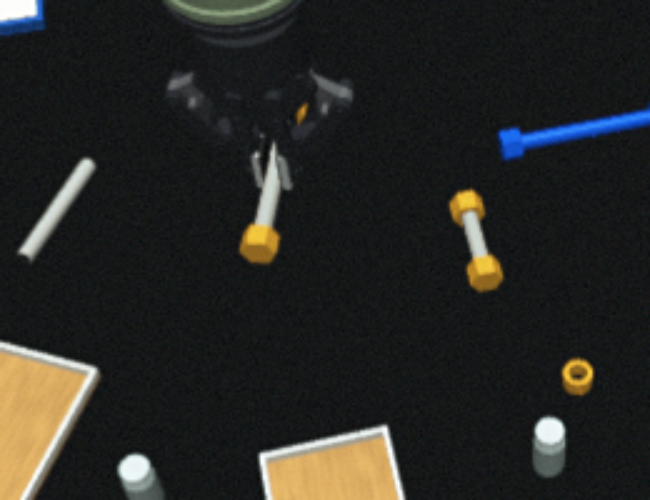

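Long tube held level; its front cap is at crop (259,244). Moving over the long carton.

```bash
python3 -m crank '{"travel":[[3,-3,0],[6,-6,0],[9,-9,0],[12,-12.2,0],[15,-15.3,0]],"turn":[[0,0,-3],[0,0,-6],[0,0,-9],[0,0,-12.6],[0,0,-12.6]],"gripper":[1,1,1,1,1]}'
```

```text
clock: 16.1
position: [0.5929, -0.2252, 0.0632]
tool_rot: [3.141, 0.002, -0.255]
force: [0.1, 0.1, -1.0]
grip_width: 0.0109
finger_force: 48.9
```

```bash
python3 -m crank '{"travel":[[2,-2,0],[3.7,-3.9,0],[3.7,-3.9,-1.5],[3.7,-3.9,-3.5],[3.7,-3.9,-5.5]],"turn":[[0,0,0],[0,0,0],[0,0,0],[0,0,0],[0,0,0]],"gripper":[1,1,1,1,1]}'
python3 -m crank '{"travel":[[0,0,-0.5],[0,0,-1],[0,0,-1.2],[0,0,-1.2],[0,0,-1.2]],"turn":[[0,0,0],[0,0,0],[0,0,0],[0,0,0],[0,0,0]],"gripper":[1,1,1,1,1]}'
python3 - <<'E'
from workcell import bot
from h import *
s=bot.grab_frame("scene")
a=s["pixels"][230:410,30:230]
cv2.imwrite("pics/j.png",cv2.resize(a[...,::-1],None,fx=2.5,fy=2.5))
E
```

```text
clock: 16.6
position: [0.6286, -0.2624, 0.0072]
tool_rot: [-3.141, 0.002, -0.253]
force: [0.9, -0.4, -1.5]
grip_width: 0.0105
finger_force: 48.9
clock: 17.1
position: [0.6298, -0.2631, -0.002]
tool_rot: [3.141, -0.001, -0.253]
force: [0.3, 0.2, -0.1]
grip_width: 0.0105
finger_force: 48.9
```

View pics/j.png

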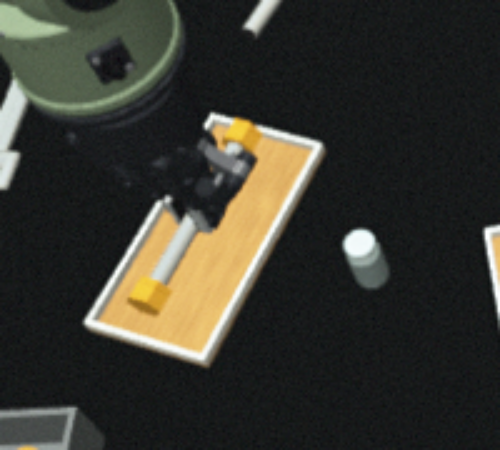

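The tube is over its carton and parallel to the sides. Lowering the last 2 cm, then releasing to 35 mm.

```bash
python3 -m crank '{"travel":[[0,0,-0.5],[0,0,-1],[0,0,-1.5],[0,0,-1.8],[0,0,-1.8]],"turn":[[0,0,0],[0,0,0],[0,0,0],[0,0,0],[0,0,0]],"gripper":[1,1,1,1,1]}'
python3 -m crank '{"travel":[[0,0,-0.1],[0,0,-0.2],[0,0,-0.2],[0,0,-0.2],[0,0,-0.2]],"turn":[[0,0,0],[0,0,0],[0,0,0],[0,0,0],[0,0,0]],"gripper":[1,1,1,1,1]}'
```

```text
clock: 17.65
position: [0.629, -0.2628, -0.0214]
tool_rot: [-3.142, 0.001, -0.253]
force: [0.5, -0.1, -1.5]
grip_width: 0.0106
finger_force: 48.9
clock: 18.15
position: [0.6295, -0.263, -0.0226]
tool_rot: [-3.142, -0.0, -0.253]
force: [-0.7, -0.1, -0.0]
grip_width: 0.0101
finger_force: 49.0
```

```bash
python3 -m crank '{"travel":[[0,0,-0.05],[0,0,-0.05],[0,0,-0.05],[0,0,-0.05],[0,0,-0.05]],"turn":[[0,0,0],[0,0,0],[0,0,0],[0,0,0],[0,0,0]],"gripper":[1,1,0.6,0.6,0.6]}'
python3 -m crank '{"travel":[[0,0,0],[0,0,1],[0,0,3],[0,0,6],[0,0,9]],"turn":[[0,0,0],[0,0,0],[0,0,0],[0,0,0],[0,0,0]],"gripper":[0.6,0.6,0.6,0.6,0.6]}'
```

```text
clock: 18.65
position: [0.6294, -0.263, -0.0233]
tool_rot: [-3.142, 0.0, -0.253]
force: [0.4, 0.5, 0.4]
grip_width: 0.0342
finger_force: 0.0
clock: 19.15
position: [0.6292, -0.2629, 0.0683]
tool_rot: [-3.142, 0.0, -0.253]
force: [-0.0, 0.5, -0.4]
grip_width: 0.0344
finger_force: 0.0
```

```bash
python3 -m crank '{"travel":[[-2,3.4,0],[-4,6.8,0],[-6,10.2,0],[-8,13.5,0],[-10,17,0]],"turn":[[0,0,6],[0,0,12],[0,0,18],[0,0,24],[0,0,29.7]],"gripper":[0.4,0.3,0.3,0.3,0.3]}'
python3 -m crank '{"travel":[[-2,3.4,0],[-4,6.8,0],[-6,10.2,0],[-8,13.5,0],[-10,16.5,0]],"turn":[[0,0,0],[0,0,0],[0,0,0],[0,0,0],[0,0,0]],"gripper":[0.3,0.3,0.3,0.3,0.3]}'
python3 - <<'E'
from workcell import bot
from h import *
s=bot.grab_frame("scene")
for k in blobs(masks(s)[0],25,400):
    p=cen(k);w=plane(s,p,.014)[0]
    if .5<w[0]<.75 and -.4<w[1]<-.15:print(p.round(1),w.round(4))
E
```

```text
clock: 19.65
position: [0.5287, -0.0921, 0.0676]
tool_rot: [3.141, -0.001, 0.27]
force: [0.7, 0.1, -0.4]
grip_width: 0.0597
finger_force: 0.0
clock: 20.15
position: [0.4288, 0.0734, 0.0675]
tool_rot: [3.141, -0.001, 0.266]
force: [1.2, -0.0, -0.9]
grip_width: 0.0596
finger_force: 0.0
[ 93.3 353.6] [ 0.6928 -0.2781  0.014 ]
[130.4 289.8] [ 0.5662 -0.2451  0.014 ]
```

The long tube lies centred at (.6295,-.2616), axis -14.6°, matching its carton. Now the short one.

```bash
python3 -m crank '{"travel":[[0.2,-0.1,-1],[0.2,-0.1,-3],[0.2,-0.1,-5],[0.2,-0.1,-7],[0.2,-0.1,-8.3]],"turn":[[0,0,0],[0,0,0],[0,0,0],[0,0,0],[0,0,0]],"gripper":[0.3,0.3,0.3,0.3,0.3]}'
python3 -m crank '{"travel":[[0,0,-0.3],[0,0,-0.6],[0,0,-0.9],[0,0,-0.9],[0,0,-0.9]],"turn":[[0,0,0],[0,0,0],[0,0,0],[0,0,0],[0,0,0]],"gripper":[0.3,0.3,0.3,0.5,0.6]}'
python3 -m crank '{"travel":[[0,0,0],[0,0,0],[0,0,0],[0,0,0],[0,0,0]],"turn":[[0,0,0],[0,0,0],[0,0,0],[0,0,0],[0,0,0]],"gripper":[0.8,1,1,1,1]}' 50
python3 - <<'E'
from workcell import bot
from h import *
s=bot.grab_frame("scene")
for k in blobs(masks(s)[0],25,400):
    p=cen(k);w=plane(s,p,.011)[0]
    if .35<w[0]<.52 and -.05<w[1]<.15:print(p.round(1),w.round(4))
E
```

```text
clock: 20.7
position: [0.4317, 0.0701, -0.0174]
tool_rot: [3.141, 0.0, 0.265]
force: [0.4, -0.7, 0.1]
grip_width: 0.0601
finger_force: 0.0
clock: 21.2
position: [0.4317, 0.071, -0.0248]
tool_rot: [3.142, -0.001, 0.265]
force: [-0.1, 0.1, -0.7]
grip_width: 0.0343
finger_force: 0.0
clock: 21.7
position: [0.4316, 0.071, -0.0248]
tool_rot: [3.142, -0.001, 0.266]
force: [-1.8, -0.5, 9.6]
grip_width: 0.0105
finger_force: 48.8
[313.6 248.8] [0.462 0.081 0.011]
```

```bash
python3 -m crank '{"travel":[[0,0,0.5],[0,0,1.5],[0,0,4],[0,0,6.5],[0,0,9]],"turn":[[0,0,0],[0,0,0],[0,0,0],[0,0,0],[0,0,0]],"gripper":[1,1,1,1,1]}'
python3 -m crank '{"travel":[[3,-1,0],[6,-2,0],[9,-3,0],[12,-4,0],[15,-5,0]],"turn":[[0,0,1.3],[0,0,1.3],[0,0,1.3],[0,0,1.3],[0,0,1.3]],"gripper":[1,1,1,1,1]}'
python3 -m crank '{"travel":[[3,-1,0],[6,-2,0],[8.1,-3.1,0],[8.1,-3.1,-1],[8.1,-3.1,-3]],"turn":[[0,0,0],[0,0,0],[0,0,0],[0,0,0],[0,0,0]],"gripper":[1,1,1,1,1]}'
```

```text
clock: 22.25
position: [0.4312, 0.071, 0.0665]
tool_rot: [3.142, -0.0, 0.266]
force: [0.3, -1.0, -1.0]
grip_width: 0.0105
finger_force: 49.0
clock: 22.75
position: [0.5825, 0.0204, 0.0658]
tool_rot: [-3.141, -0.0, 0.288]
force: [-0.3, 0.7, -1.6]
grip_width: 0.0107
finger_force: 49.0
clock: 23.25
position: [0.6633, -0.0103, 0.0361]
tool_rot: [3.141, -0.002, 0.287]
force: [-0.1, 0.3, -1.6]
grip_width: 0.0104
finger_force: 49.0
```

```bash
python3 -m crank '{"travel":[[0,0,-1],[0,0,-2],[0,0,-3],[0,0,-3.8],[0,0,-3.8]],"turn":[[0,0,0],[0,0,0],[0,0,0],[0,0,0],[0,0,0]],"gripper":[1,1,1,1,1]}'
python3 - <<'E'
from workcell import bot
from h import *
s=bot.grab_frame("scene");print(bot.observe()["position"])
a=s["pixels"][260:400,180:380]
cv2.imwrite("pics/k.png",cv2.resize(a[...,::-1],None,fx=2.5,fy=2.5))
E
```

```text
clock: 23.75
position: [0.6618, -0.0099, -0.0042]
tool_rot: [-3.141, 0.001, 0.288]
force: [-0.0, 0.7, -0.6]
grip_width: 0.0106
finger_force: 49.0
[ 0.66216839 -0.00988495 -0.00350697]
```

View pics/k.png

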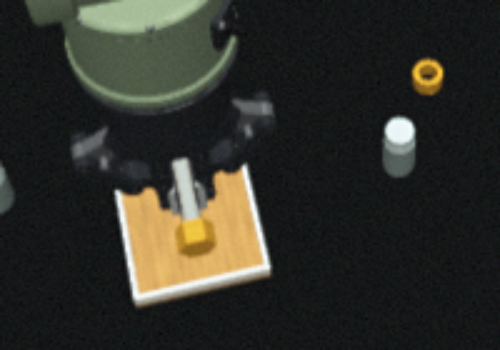

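The short tube is level and well inside its carton, clear of both vials.

```bash
python3 -m crank '{"travel":[[0,0,-0.5],[0,0,-1],[0,0,-1.4],[0,0,-1.6],[0,0,-1.7]],"turn":[[0,0,0],[0,0,0],[0,0,0],[0,0,0],[0,0,0]],"gripper":[1,1,1,1,1]}'
python3 -m crank '{"travel":[[0,0,-0.05],[0,0,-0.15],[0,0,-0.15],[0,0,-0.15],[0,0,-0.15]],"turn":[[0,0,0],[0,0,0],[0,0,0],[0,0,0],[0,0,0]],"gripper":[1,1,1,1,1]}'
```

```text
clock: 24.3
position: [0.6623, -0.01, -0.0205]
tool_rot: [-3.142, 0.0, 0.288]
force: [0.3, 0.6, -1.1]
grip_width: 0.0106
finger_force: 49.0
clock: 24.8
position: [0.6625, -0.01, -0.0217]
tool_rot: [3.142, -0.0, 0.288]
force: [-0.2, -0.4, -1.3]
grip_width: 0.0109
finger_force: 49.1
```

```bash
python3 -m crank '{"travel":[[0,0,-0.08],[0,0,-0.08],[0,0,-0.08],[0,0,-0.08],[0,0,-0.08]],"turn":[[0,0,0],[0,0,0],[0,0,0],[0,0,0],[0,0,0]],"gripper":[1,1,0.6,0.6,0.6]}'
python3 -m crank '{"travel":[[0,0,0],[0,0,1],[0,0,3],[0,0,6],[0,0,9]],"turn":[[0,0,0],[0,0,0],[0,0,0],[0,0,0],[0,0,0]],"gripper":[0.6,0.6,0.6,0.6,0.6]}'
python3 -m crank '{"travel":[[-2.4,3,0],[-4.8,6,0],[-7.2,9,0],[-9.6,12,0],[-12,15,0]],"turn":[[0,0,1],[0,0,1],[0,0,1],[0,0,1],[0,0,1]],"gripper":[0.4,0.3,0.3,0.3,0.3]}'
python3 -m crank '{"travel":[[-2.4,3,0],[-4.8,6,0],[-7.2,9,0],[-9.6,12,0],[-12.3,15.1,0]],"turn":[[0,0,0],[0,0,0],[0,0,0],[0,0,0],[0,0,0]],"gripper":[0.3,0.3,0.3,0.3,0.3]}'
python3 - <<'E'
from workcell import bot
from h import *
s=bot.grab_frame("scene")
for k in blobs(masks(s)[0],25,400):
    p=cen(k);w=plane(s,p,.014)[0]
    if .5<w[0]<.75 and -.14<w[1]<.12:print(p.round(1),w.round(4))
E
```

```text
clock: 25.3
position: [0.6624, -0.01, -0.0226]
tool_rot: [-3.142, 0.0, 0.288]
force: [-0.2, -0.6, 0.4]
grip_width: 0.0339
finger_force: 0.0
clock: 25.8
position: [0.6622, -0.0099, 0.069]
tool_rot: [-3.141, 0.0, 0.288]
force: [0.1, 0.6, 0.1]
grip_width: 0.034
finger_force: 0.0
clock: 26.3
position: [0.5416, 0.1411, 0.0683]
tool_rot: [3.142, -0.001, 0.306]
force: [0.8, 1.5, -0.7]
grip_width: 0.06
finger_force: 0.0
clock: 26.8
position: [0.4188, 0.2921, 0.0683]
tool_rot: [-3.141, -0.001, 0.305]
force: [-0.0, 0.6, 0.5]
grip_width: 0.0599
finger_force: 0.0
[258.8 359.8] [6.93e-01 6.00e-04 1.40e-02]
[251.6 325.1] [ 0.6292 -0.0183  0.014 ]
```

The short tube lies at (.661,-.009), yaw 16.5°, as intended. Now the medium one.

```bash
python3 -m crank '{"travel":[[0,0,-1],[0,0,-3],[0,0,-5],[0,0,-7],[0,0,-8.4]],"turn":[[0,0,0],[0,0,0],[0,0,0],[0,0,0],[0,0,0]],"gripper":[0.3,0.3,0.3,0.3,0.3]}'
python3 -m crank '{"travel":[[0,0,-0.3],[0,0,-0.6],[0,0,-0.9],[0,0,-0.9],[0,0,-0.9]],"turn":[[0,0,0],[0,0,0],[0,0,0],[0,0,0],[0,0,0]],"gripper":[0.3,0.3,0.3,0.5,0.6]}'
python3 -m crank '{"travel":[[0,0,0],[0,0,0],[0,0,0],[0,0,0],[0,0,0]],"turn":[[0,0,0],[0,0,0],[0,0,0],[0,0,0],[0,0,0]],"gripper":[0.8,1,1,1,1]}' 50
```

```text
clock: 27.35
position: [0.4198, 0.2899, -0.0177]
tool_rot: [3.141, 0.001, 0.305]
force: [-0.5, -0.3, 0.1]
grip_width: 0.0599
finger_force: 0.0
clock: 27.85
position: [0.4197, 0.2912, -0.0251]
tool_rot: [-3.141, -0.001, 0.306]
force: [0.3, -0.2, -0.5]
grip_width: 0.0342
finger_force: 0.0
clock: 28.35
position: [0.4196, 0.2911, -0.0251]
tool_rot: [-3.141, -0.0, 0.306]
force: [-0.9, -1.4, 6.7]
grip_width: 0.0107
finger_force: 48.8
```

```bash
python3 -m crank '{"travel":[[0,0,0.5],[0,0,1.5],[0,0,4],[0,0,6.5],[0,0,9]],"turn":[[0,0,0],[0,0,0],[0,0,0],[0,0,0],[0,0,0]],"gripper":[1,1,1,1,1]}'
python3 -m crank '{"travel":[[3,0,0],[6,-0.2,0],[9,-0.3,0],[12,-0.4,0],[15,-0.6,0]],"turn":[[0,0,-2],[0,0,-4],[0,0,-4],[0,0,-4],[0,0,-4]],"gripper":[1,1,1,1,1]}'
python3 -m crank '{"travel":[[3,0,0],[5.4,0,0],[5.4,0,-1],[5.4,0,-2.5],[5.4,0,-4]],"turn":[[0,0,0],[0,0,0],[0,0,0],[0,0,0],[0,0,0]],"gripper":[1,1,1,1,1]}'
python3 -m crank '{"travel":[[0,0,-1],[0,0,-2],[0,0,-2.8],[0,0,-2.8],[0,0,-2.8]],"turn":[[0,0,0],[0,0,0],[0,0,0],[0,0,0],[0,0,0]],"gripper":[1,1,1,1,1]}'
python3 - <<'E'
from workcell import bot
from h import *
s=bot.grab_frame("scene");print(bot.observe()["position"])
a=s["pixels"][240:400,330:530]
cv2.imwrite("pics/l.png",cv2.resize(a[...,::-1],None,fx=2.5,fy=2.5))
E
```

```text
clock: 28.85
position: [0.4193, 0.291, 0.0662]
tool_rot: [-3.141, -0.0, 0.306]
force: [1.4, -0.1, -0.9]
grip_width: 0.0105
finger_force: 49.0
clock: 29.35
position: [0.5706, 0.285, 0.0655]
tool_rot: [-3.141, -0.0, 0.236]
force: [-0.2, 0.9, -1.5]
grip_width: 0.0108
finger_force: 49.0
clock: 29.85
position: [0.6225, 0.2851, 0.0236]
tool_rot: [-3.141, 0.001, 0.236]
force: [-0.6, 0.8, -0.9]
grip_width: 0.0108
finger_force: 49.0
clock: 30.35
position: [0.6235, 0.2851, -0.0033]
tool_rot: [-3.142, -0.0, 0.236]
force: [0.1, 0.4, -1.5]
grip_width: 0.0108
finger_force: 49.0
[ 0.62366338  0.28517364 -0.00305028]
```

View pics/l.png

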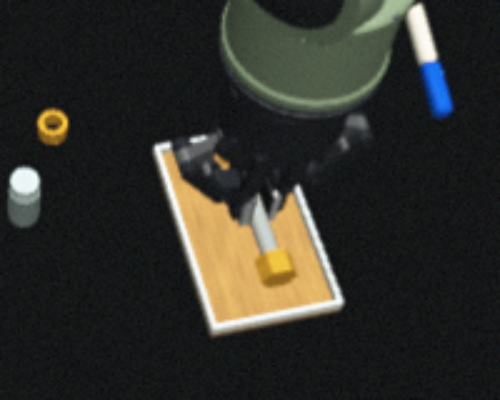

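The medium tube is above its carton, parallel to the sides. Lowering about 1.9 cm and releasing.

```bash
python3 -m crank '{"travel":[[0,0,-0.5],[0,0,-1],[0,0,-1.5],[0,0,-1.7],[0,0,-1.8]],"turn":[[0,0,0],[0,0,0],[0,0,0],[0,0,0],[0,0,0]],"gripper":[1,1,1,1,1]}'
python3 -m crank '{"travel":[[0,0,-0.05],[0,0,-0.15],[0,0,-0.15],[0,0,-0.15],[0,0,-0.15]],"turn":[[0,0,0],[0,0,0],[0,0,0],[0,0,0],[0,0,0]],"gripper":[1,1,1,0.6,0.6]}'
python3 -m crank '{"travel":[[0,0,0],[0,0,0],[0,0,1],[0,0,3],[0,0,6]],"turn":[[0,0,0],[0,0,0],[0,0,0],[0,0,0],[0,0,0]],"gripper":[0.6,0.6,0.6,0.6,0.6]}'
python3 -m crank '{"travel":[[0,0,4],[-3,0,8],[-6,0,12],[-9,0,15],[-12,0,15]],"turn":[[0,0,0],[0,0,0],[0,0,0],[0,0,0],[0,0,0]],"gripper":[0.6,0.6,0.6,0.6,0.6]}'
python3 - <<'E'
from workcell import bot
from h import *
s=bot.grab_frame("scene")
cv2.imwrite("pics/m.png",s["pixels"][...,::-1])
for k in blobs(masks(s)[0],25,400):
    p=cen(k);w=plane(s,p,.014)[0]
    if .5<w[0]<.75 and -.4<w[1]<.4:print(p.round(1),w.round(4))
E
```

```text
clock: 30.9
position: [0.6233, 0.2849, -0.0219]
tool_rot: [3.142, 0.0, 0.236]
force: [0.2, -0.3, -0.2]
grip_width: 0.0104
finger_force: 49.0
clock: 31.4
position: [0.6237, 0.2851, -0.0228]
tool_rot: [-3.141, -0.001, 0.236]
force: [-0.0, -0.0, 0.2]
grip_width: 0.0342
finger_force: 0.0
clock: 31.9
position: [0.6226, 0.2847, 0.037]
tool_rot: [3.141, 0.002, 0.236]
force: [0.1, 1.0, 0.7]
grip_width: 0.0343
finger_force: 0.0
clock: 32.4
position: [0.5038, 0.2861, 0.1918]
tool_rot: [-3.14, -0.007, 0.236]
force: [0.6, 0.2, 0.6]
grip_width: 0.0341
finger_force: 0.0
[258.8 359.9] [0.6932 0.0007 0.014 ]
[ 93.4 353.7] [ 0.6928 -0.278   0.014 ]
[437.8 351.9] [0.669  0.2975 0.014 ]
[251.6 325. ] [ 0.629  -0.0183  0.014 ]
[420.3 301.8] [0.5732 0.2747 0.014 ]
[130.4 289.9] [ 0.5664 -0.245   0.014 ]
[350.5 290.1] [0.553  0.1513 0.014 ]
```

View pics/m.png

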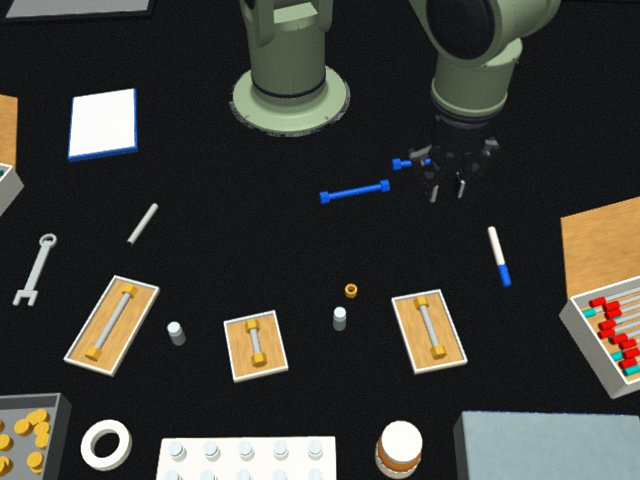

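All three tubes lie centred in their cartons, at (112,322), (255,342) and (429,327). The vials, marker and open tube are where they started, and the gripper is clear.

```bash
python3 -c "
from workcell import bot
print(bot.job_done())"
```

```text
the job is handed in; nothing more can be done
None
```

The job is handed in at about 32 s: each capped tube lies flat and lengthwise in its own carton and the other items look unmoved, but one finger touch on the bare bench read 54 N at the wrist (under the 120 N limit; I took the 40 N body limit not to cover the fingers).

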